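# Pack the last candle and hook the tongued lid onto its case

### The arm

A 7-joint arm with a two-finger parallel gripper is mounted at the origin on the work surface. World frame = base frame: x ahead of the robot, y to its left, z up, the work surface at z = 0. Lengths are in m, angles in rad, forces in N, time in s.
With the tool pointing down it reaches from about 0.35 to 0.9 m from the base axis. Payload 8.1 kg.
Tool frame: the origin (TCP) lies midway between the tips of the shut fingers; the grasp point (between the pads) lies 19 mm behind it; x points along the fingers, z is the direction in which the jaws open and shut, and the axes are right-handed (so a half turn about x gives the same grasp; the last joint's range is limited). The gripper opens to 92 mm and grips with 3 to 60 N. Pads are 19 mm wide; open, the fingers measure 130 mm over their backs; the gripper's body (75 mm by 190 mm) begins 47 mm behind the grasp point.
Start: joints at [1.225, 0.434, 0.025, 1.573, -0.012, 1.134, -0.075], TCP at [0.15, -0.607, 0.227] pointing down, gripper open.
Joint ranges: [-2.62, 2.62], [-0.44, 2.09], [-1.27, 1.32], [0.08, 2.57], [-1.32, 4.46], [0.12, 2], [-2.74, 2.74]. Speed limits (rad/s): [2.22, 2.22, 3.01, 3.01, 3.14, 3.14, 3.14].

### API

Orientations are given as a rotation vector (axis times angle).
In Python, from cell import arm, optics, finder gives the robot as it stands.
- The arm moves only by the tool send_rows, never from a script. Its argument "rows" is a list that holds one entry, the list of rows, each a list of 7 numbers: the shift along the tool's x, y, z in mm, then the turn, a rotation vector about the tool's x, y, z in degrees, then the opening in per cent of the stroke, from 0 (shut) to 100 (fully open). A call has exactly 8 rows; each row is the pose to reach, as a shift and turn from the pose commanded when the call began, along the tool's axes at that moment; what a row does not reach only later rows make up. A row lasts 1/10 s, in which the tool goes at most 50 mm and 8.59 degrees, less where a joint would pass 70% of its speed; a pose out of reach is approached as far as the arm can. A call with a gripper value outside its range is refused whole. The fingers move at their own pace and stop on an object; "grip_force" is the grip in N (left out, the last holds). Time passes only in rows, so rows that repeat a pose let the fingers close, or fill a call up. It gives the time, the measured TCP pose, the force and the opening at its end, in the units of the state.
- arm.observe(): the state, without advancing time (a new reading comes with each control period).
- optics.get_image(name): name is "scene" or "top" or "wrist"; returns (picture, depth): 420x560x3 uint8, red, green, blue; 420x560 float32, m along the optical axis (not along the pixel's ray), 0 where there is no reading.
- optics.get_calibration(name): a dict with "camera_matrix" (3x3 intrinsics, pixels), "position" and "orientation" of the camera in the world; the wrist camera has in their place "T_tool_cam" (4x4, takes a point from camera to tool coordinates, whose origin is the TCP and whose axes are the tool frame's). Camera axes: x right, y up, looking along -z (the intrinsics and any distortion apply to the point x, -y, -z); pixel columns grow to the right and rows downward; lengths in m; the calibration is good to about 2 mm. The wrist camera is an equidistant fisheye: a pixel r from the principal point sees the ray r / f radians off the axis. A picture is of the moment at which its call begins: read the wrist's pose just before it. get_calibration takes no time and is no camera call.
- arm.sign_off(): hands the job in, once; it reports no verdict.
Trained networks look in the newest picture that a camera, given by its name, has taken for a name from the list of things; names that differ only in an ending like _2 or _b are one class to them, and where a whole thing is asked for, a point or a joint stands for the part that bears it (a point fixed in the world has none). Each returns a list of dicts, best first, with "confidence" (0 to 1); they miss things now and then, are a little off and sometimes report something else, mostly with a low value. They report only what shows in the picture. A call takes as long as a camera call. They do not tell look-alikes from the thing itself.
- finder.search_frame(camera, thing): "bbox" ([left, top, width, height] in pixels, round what is visible of it).
- finder.regions_of(camera, thing): "region" (420x560 bool, what is visible of it) and "bbox" ([left, top, width, height] in pixels, round what is visible of it).
- finder.place_of(camera, thing): "xy" ([column, row] in pixels: a listed point, or the origin of a listed thing).
The state is a dict: "clock": time; "joints": joint angles; "dq": joint speeds; "joint_efforts": joint torques, N m; "position": TCP position; "ee_rot": TCP orientation; "force": force on the tool from outside, world axes, zero at the start; "ft_torque": the same for the moment, N m; "width": opening from 0.0 (shut) to 1.0 (fully open).
Only numpy, scipy, OpenCV 4.12 (cv2) and the standard library are available. Lean on these libraries where they do the work, as an engineer would, in place of code of your own. Each camera call takes 0.05 s, during which the arm holds its last target.

### The job

Stand the loose knobbed candle upright on the grey felt pad in the empty half of the packing case and let go of it. Then close the case: hold the lid at a slant, hook its tongue under the case's lip, and lower it until it lies flat and fully home inside the rim, and let go. Leave the candle already packed and all the other things on the table where they are.

Things in the scene. Friction and masses are not known exactly. Their poses are not given: they have to be found in the camera images.
- case: Open-topped plywood packing case, fixed to the table, 180 (its x) x 166 (its y) x 105 mm high. Origin: centre of its underside, z up. Its floor is 8 mm up; cavity 160 mm along x (-80 to +80), 130 mm along y, 150 mm between the side cheeks above the ledges. The -x wall has the lip (groove); the +x wall is plain. Lip to plain wall is 146 mm, so the 154 mm lid cannot drop in flat.
- lip (a point): Middle of the lower inner edge of the case's lip (case frame x -66, y 0, z 97 mm). The lip sticks 14 mm inwards from the -x wall (x -80 to -66), z 97 to 105 mm; the space under it is open down to 78 mm at the sides, to the floor in the middle.
- ledge (a point): Middle of the ledge on the case's +y side (case frame 11, 70, 88 mm). A level ledge 10 mm wide, 88 mm up, runs along each side wall from x -58 to +80 and carries the lid.
- plain_wall (a point): Middle of the inner top edge of the case's +x wall (case frame 80, 0, 100 mm). This wall and the side cheeks are 100 mm high, flush with the top of a lid that lies home.
- lid: Loose plywood lid board, 154 (its x) x 144 (its y) x 12 mm, about 0.2 kg, starts flat on the table, handle up. Origin: centre of its underside, z up. Fitted, its x and y axes point the same way as the case's, its underside rests on the ledges 88 mm above the case's underside, its centre on the case's axis, with 3 mm of play each way along x and y.
- tongue (a point): Middle of the tongue's outer edge (lid frame x -77, y 0, z 3 mm). The tongue is the lid's -x edge, x -77 to -59 mm, where only the lower 6 mm of the thickness remains, over the full width.
- handle (a point): Top centre of the lid's wooden batten handle (lid frame 0, 0, 42 mm): 18 mm (lid x) x 84 mm (lid y), standing from 12 to 42 mm above the underside.
- candle: The candle still to be packed: steel tin 58 mm diameter with a 60 mm wooden cover at 36 to 42 mm height, and on it an upright wooden knob 22 mm diameter, from 42 to 72 mm height. About 0.18 kg. Stands on the table outside the case. Origin: centre of its underside.
- packed_candle: An identical candle that already stands in the case, in one of its two halves (towards -x or +x); it stays there.
- pad: Flat round grey felt pad, 68 mm diameter, no thickness to speak of, on the floor of the case in the other, empty half: where the candle belongs. Origin: its centre, on the case's floor.
- oil_bottle: Bystander, loose: amber glass bottle with black cap, upright, 36 mm diameter, 82 mm tall. Origin: centre of its underside.
- mould: Bystander, loose: pink mould cup, 66 mm wide, 48 mm tall. Origin: centre of its underside.
- pitcher: Bystander, loose: steel pouring pitcher, 84 mm diameter, 130 mm tall, with a side handle reaching 77 mm from its axis along its +y. Origin: centre of its underside.
- open_tin: Bystander, loose: teal open tin, 76 mm diameter, 45 mm tall. Origin: centre of its underside.
- tin_lid: Bystander, loose: flat steel tin lid, 80 mm diameter, 14 mm thick. Origin: centre of its underside.
- dye_jar: Bystander, loose: small glass jar with dark cap and paper label, 56 mm diameter, 65 mm tall. Origin: centre of its underside.
- spatula: Bystander, loose: spatula with wooden handle, 190 mm long, lying flat along its x, handle towards its -x. Origin: under its middle, on the table.
There are look-alikes about, which are no part of the job. Leave any blue look-alike of the candle alone.

How it is judged:
By the outcome, as a careful person would: the job done as asked, in the order asked, and still so for the second after the job is handed in, with the robot touching nothing.
It also fails if it takes over 64 s, if anything falls off the work surface, if the arm or the gripper's body presses on something with over 40 N, if the wrist force passes 120 N, or if a joint passes its speed limit or range.

## Working session

There is one attempt and no reset: what is moved stays moved. The work goes in short steps, Python scripts to look and compute and a tool call to move; the robot and the scene stay as the last step left them, time stands still between calls to the robot, and variables do not carry over. Pictures are saved under pics/ and viewed, and the job is handed in when it is done.

Besides the shell and the picture viewer there is one more tool, called after "Call:" as name([rows], argument=value, ...), one row to a line, values as JSON. send_rows: Moves the arm, as the interface text tells. Its arguments: {"type":"object","properties":{"rows":{"type":"array"},"grip_force":{"type":"number"}},"required":["rows"]}

```bash
ls; mkdir -p pics
python3 - <<'E'
from cell import arm,optics,finder
import cv2
print(arm.observe())
for n in ("scene","top"):
    im,d=optics.get_image(n); cv2.imwrite(f"pics/{n}0.png",im[:,:,::-1]); print(optics.get_calibration(n))
print(optics.get_calibration("wrist"))
E
```

```text
pics
{'clock': 0.0, 'joints': array([ 1.22538607,  0.43523293,  0.02493604,  1.57409677, -0.01163101,
        1.13397605, -0.07508648]), 'dq': array([ 0.00106974, -0.00070705, -0.00058114,  0.00046092,  0.00046154,
       -0.00079312, -0.00026672]), 'joint_efforts': array([-1.32546527e-03, -6.67833853e+01,  9.85150784e-01, -3.14454675e+01,
       -6.04557549e-02,  4.27585992e-02,  1.92579027e-04]), 'position': array([ 0.15012338, -0.60618014,  0.22593847]), 'ee_rot': array([ 1.02945134,  1.31563982, -1.02797161]), 'force': array([ 0.44067943, -0.0318019 ,  0.99391707]), 'ft_torque': array([ 0.02199341, -0.00668367, -0.02876714]), 'width': 1.0015408538666557}
{'camera_matrix': array([[504.7922756 ,   0.        , 275.82216738],
       [  0.        , 504.7922756 , 210.11362815],
       [  0.        ,   0.        ,   1.        ]]), 'position': array([1.16663861, 1.05233482, 0.97824969]), 'orientation': array([0.32705646, 1.20185653, 2.4074009 ])}
{'camera_matrix': array([[533.71680876,   0.        , 287.38866667],
       [  0.        , 533.71680876, 203.11250467],
       [  0.        ,   0.        ,   1.        ]]), 'position': array([ 0.28733416, -0.03337718,  1.86909497]), 'orientation': array([ 0.13245988, -0.13521109, -1.54587131])}
{'camera_matrix': array([[325.1922621 ,   0.        , 282.44666411],
       [  0.        , 325.1922621 , 206.70503761],
       [  0.        ,   0.        ,   1.        ]]), 'T_tool_cam': array([[ 6.92434337e-04,  2.89880149e-01, -9.57062704e-01,
        -1.57581374e-01],
       [-1.26731071e-03,  9.57062419e-01,  2.89879146e-01,
         7.80598749e-02],
       [ 9.99998957e-01,  1.01217354e-03,  1.03007110e-03,
         2.52475472e-04],
       [ 0.00000000e+00,  0.00000000e+00,  0.00000000e+00,
         1.00000000e+00]])}
```

View pics/scene0.png

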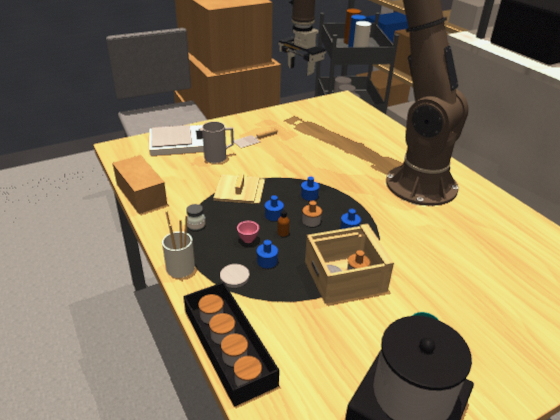

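View pics/top0.png

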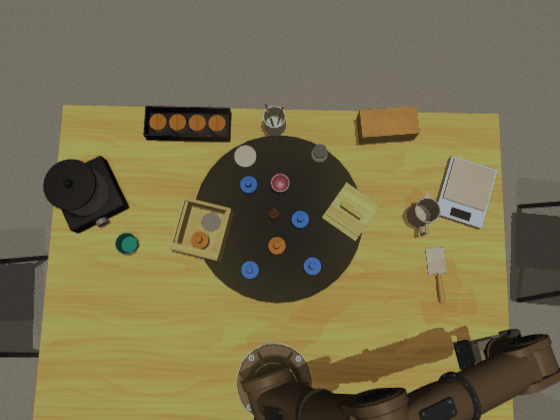

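```bash
cat > h.py <<'E'
import numpy as np, cv2
from scipy.spatial.transform import Rotation as R
from cell import arm,optics,finder
def cal(n,st=None):
    c=optics.get_calibration(n);K=c['camera_matrix']
    T=np.eye(4)
    if n=='wrist':
        W=np.eye(4);W[:3,:3]=R.from_rotvec(st['ee_rot']).as_matrix();W[:3,3]=st['position'];T=W@c['T_tool_cam']
    else:
        T[:3,:3]=R.from_rotvec(c['orientation']).as_matrix();T[:3,3]=c['position']
    return K,T
def rays(n,uv,st=None):
    K,T=cal(n,st);uv=np.atleast_2d(uv).astype(float)
    x=(uv[:,0]-K[0,2])/K[0,0];y=(uv[:,1]-K[1,2])/K[1,1]
    if n=='wrist':
        r=np.hypot(x,y);s=np.where(r>1e-9,np.tan(r)/np.maximum(r,1e-9),1);x,y=x*s,y*s
    d=np.stack([x,-y,-np.ones_like(x)],1)
    return T[:3,3],d@T[:3,:3].T
def depth_pts(n,uv,z,st=None):
    o,d=rays(n,uv,st);return o+d*np.asarray(z).reshape(-1,1)
def on_z(n,uv,h,st=None):
    o,d=rays(n,uv,st);return o+d*((h-o[2])/d[:,2])[:,None]
def proj(n,P,st=None):
    K,T=cal(n,st);p=(np.atleast_2d(P)-T[:3,3])@T[:3,:3];x=p[:,0]/-p[:,2];y=-p[:,1]/-p[:,2]
    if n=='wrist':
        r=np.hypot(x,y);th=np.arctan(r);s=np.where(r>1e-9,th/np.maximum(r,1e-9),1);x,y=x*s,y*s
    return np.stack([x*K[0,0]+K[0,2],y*K[1,1]+K[1,2]],1)
def cloud(n,d,st=None,reg=None):
    v,u=np.nonzero((d>0) if reg is None else ((d>0)&reg))
    return depth_pts(n,np.stack([u,v],1),d[v,u],st),u,v
E
python3 - <<'E'
from h import *
for n in("scene","top"):
    im,d=optics.get_image(n); np.savez(f"{n}0.npz",im=im,d=d)
    for t,h in(("candle",0),("lid",0),("case",0),("packed_candle",.008),("pad",.008),("lip",.097),("ledge",.088),("plain_wall",.1),("handle",.042),("tongue",.003)):
        r=finder.place_of(n,t)
        for q in r[:6]: print(n,t,round(q['confidence'],2),np.round(q['xy'],1),np.round(on_z(n,q['xy'],h)[0],4))
print(arm.observe()['clock'])
E
```

```text
scene candle 0.92 [266.6 262.3] [0.6692 0.1108 0.    ]
scene candle 0.83 [350.8 231.1] [ 0.3724  0.1033 -0.    ]
scene candle 0.75 [270.9 215. ] [ 0.5544 -0.0807  0.    ]
scene candle 0.69 [306.5 196.8] [ 0.3999 -0.1163  0.    ]
scene candle 0.6 [312.9 219.8] [0.4472 0.0017 0.    ]
scene lid 0.62 [237.7 191.3] [ 0.5931 -0.2498  0.    ]
scene lid 0.18 [236.3 276.8] [0.7704 0.125  0.    ]
scene case 0.68 [344.4 275.8] [0.5024 0.2578 0.    ]
scene case 0.37 [249.7 237.4] [ 0.6638 -0.0106  0.    ]
scene packed_candle 0.52 [358.9 272.8] [0.4651 0.2728 0.008 ]
scene pad 0.52 [329.9 270.3] [0.5314 0.2277 0.008 ]
scene lip 0.7 [372.1 248.7] [0.4434 0.2848 0.097 ]
scene lip 0.61 [214.  155.9] [ 0.6329 -0.3496  0.097 ]
scene ledge 0.94 [351.6 267.6] [0.5284 0.3128 0.088 ]
scene plain_wall 0.87 [318.2 253.7] [0.5845 0.2391 0.1   ]
scene handle 0.97 [236.6 181. ] [ 0.5955 -0.2509  0.042 ]
scene tongue 0.82 [261.4 189.8] [ 0.5189 -0.2178  0.003 ]
scene tongue 0.47 [197.7 222.1] [ 0.7773 -0.1478  0.003 ]
top candle 0.8 [278.3 244.4] [ 0.4624 -0.0045  0.    ]
top candle 0.57 [311.1 265.9] [ 0.3898 
[... 180 characters left out ...]
op lid 0.77 [348.8 212.9] [ 0.5794 -0.2517  0.    ]
top case 0.72 [201.1 230.3] [0.5064 0.2684 0.    ]
top case 0.34 [192.6 252.5] [0.4278 0.2944 0.    ]
top packed_candle 0.51 [200.  240.7] [0.4689 0.2692 0.008 ]
top pad 0.74 [272.9 214.7] [0.5661 0.0169 0.008 ]
top pad 0.56 [207.8 224.6] [0.5261 0.2446 0.008 ]
top lip 0.85 [191.9 247.4] [0.4374 0.2805 0.097 ]
top ledge 0.92 [183.4 219.4] [0.5318 0.3155 0.088 ]
top plain_wall 0.86 [205.7 208.7] [0.5679 0.2403 0.1   ]
top plain_wall 0.15 [272.8 215. ] [0.5513 0.0147 0.1   ]
top handle 0.61 [353.4 212.6] [ 0.5742 -0.2627  0.042 ]
top handle 0.2 [340.4 229.2] [ 0.5154 -0.2179  0.042 ]
top tongue 0.72 [337.3 229.7] [ 0.5182 -0.2109  0.003 ]
1.2
```

Run:
```python
from h import *
S=np.load("scene0.npz");T=np.load("top0.npz")
c=lambda im,x0,x1,y0,y1,k:cv2.resize(im[y0:y1,x0:x1,::-1],None,fx=k,fy=k,interpolation=cv2.INTER_CUBIC)
cv2.imwrite("pics/c1.png",np.hstack([c(S['im'],300,395,220,305,4),c(T['im'],160,250,190,275,4)]))
cv2.imwrite("pics/c2.png",np.hstack([c(S['im'],205,275,165,225,5),c(T['im'],315,385,180,240,5)]))
for n,D in(("scene",S),("top",T)):
    P,u,v=cloud(n,D['d'])
    m=(np.hypot(P[:,0]-.505,P[:,1]-.263)<.16)
    Q=P[m];print(n,np.histogram(Q[:,2],bins=np.arange(-.01,.125,.005)))
    rim=Q[(Q[:,2]>.094)&(Q[:,2]<.112)]
    print(len(rim),np.median(rim[:,2]))
    print("minrect",cv2.minAreaRect((rim[:,:2]*1000).astype(np.float32)))
    m=(np.hypot(P[:,0]-.58,P[:,1]+.25)<.13)&(P[:,2]>.006)&(P[:,2]<.05);Q=P[m]
    print(np.histogram(Q[:,2],bins=np.arange(0,.05,.004)))
    print("lid",cv2.minAreaRect((Q[:,:2]*1000).astype(np.float32)))
    H=Q[Q[:,2]>.034];print("handle",len(H),H.mean(0),cv2.minAreaRect((H[:,:2]*1000).astype(np.float32)))
```

```text
scene (array([  81, 2156, 1169,  358,  169,  151,  195,  174,  189,  208,  206,
        328,  280,  219,  210,  220,  251,  225,  215,  279,  193,  446,
        436,   89,    0,    0]), array([-0.01 , -0.005,  0.   ,  0.005,  0.01 ,  0.015,  0.02 ,  0.025,
        0.03 ,  0.035,  0.04 ,  0.045,  0.05 ,  0.055,  0.06 ,  0.065,
        0.07 ,  0.075,  0.08 ,  0.085,  0.09 ,  0.095,  0.1  ,  0.105,
        0.11 ,  0.115,  0.12 ]))
1011 0.10018480914638905
minrect ((503.5606994628906, 259.7288513183594), (173.23635864257812, 183.7637481689453), 77.9384765625)
(array([  0, 141, 514, 237,  17,   5,  13,  10,  10,  25,  47,   6]), array([0.   , 0.004, 0.008, 0.012, 0.016, 0.02 , 0.024, 0.028, 0.032,
       0.036, 0.04 , 0.044, 0.048]))
lid ((573.4163818359375, -272.98980712890625), (201.90115356445312, 155.30215454101562), 56.00394058227539)
handle 84 [ 0.58666772 -0.25044452  0.04042224] ((586.5073852539062, -252.1969757080078), (91.58650207519531, 19.173166275024414), 55.36045837402344)
top (array([ 213,  994, 1563, 1148,  572,  175,   44,   30,   32,   36,   47,
         86,  126,   87, 
[... 190 characters left out ...]
  0.05 ,  0.055,  0.06 ,  0.065,
        0.07 ,  0.075,  0.08 ,  0.085,  0.09 ,  0.095,  0.1  ,  0.105,
        0.11 ,  0.115,  0.12 ]))
749 0.10370422454474726
minrect ((500.8294982910156, 256.9385070800781), (168.0769500732422, 180.23324584960938), 77.3149642944336)
(array([  0, 373, 650, 505, 324, 127,  26,  10,  10,  19,  41,  42]), array([0.   , 0.004, 0.008, 0.012, 0.016, 0.02 , 0.024, 0.028, 0.032,
       0.036, 0.04 , 0.044, 0.048]))
lid ((579.8460693359375, -248.4002227783203), (250.93055725097656, 255.65011596679688), 63.20259475708008)
handle 123 [ 0.58237188 -0.25599305  0.04287574] ((582.66455078125, -256.238525390625), (82.28907775878906, 19.128427505493164), 56.64136505126953)
```

Run:
```python
from h import *
st=arm.observe();im,d=optics.get_image("wrist");cv2.imwrite("pics/w0.png",im[:,:,::-1])
print(R.from_rotvec(st['ee_rot']).as_matrix().round(3))
```

```text
[[-0.     0.971  0.24 ]
 [-0.     0.24  -0.971]
 [-1.    -0.     0.   ]]
```

View pics/c1.png

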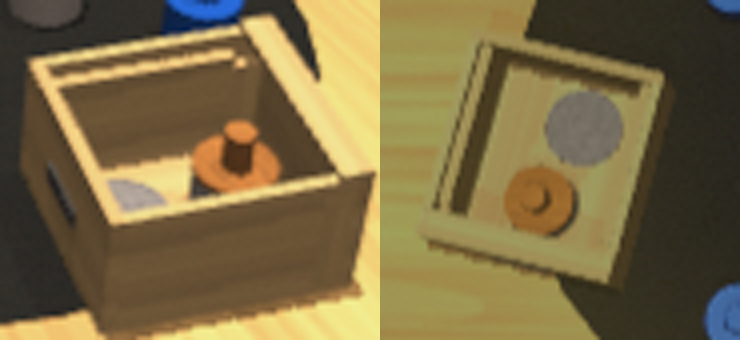

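View pics/c2.png

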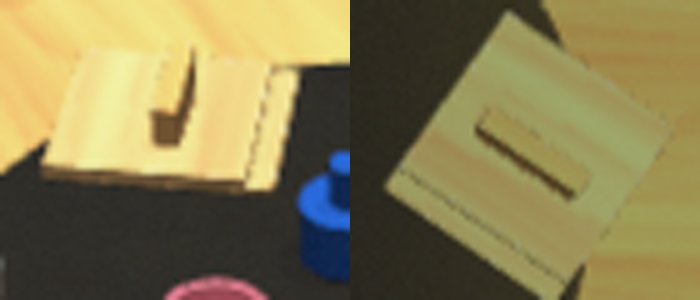

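View pics/w0.png

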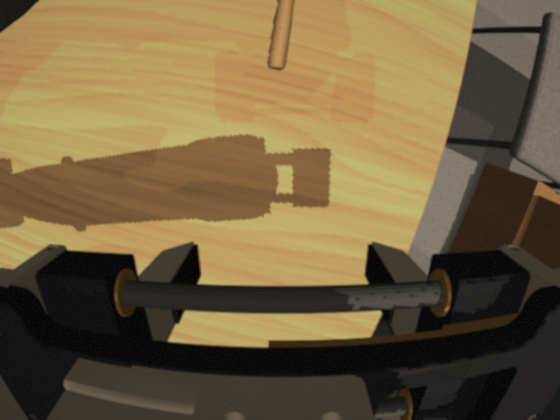

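Run:
```python
from h import *
for n in("scene","top"):
    D=np.load(n+"0.npz");P,u,v=cloud(n,D['d'])
    for nm,c in(("candle",(.455,0)),("packed",(.467,.271))):
        z0=0 if nm=="candle" else .008
        m=(np.hypot(P[:,0]-c[0],P[:,1]-c[1])<.05)
        k=m&(P[:,2]>z0+.05)&(P[:,2]<.085); cov=m&(P[:,2]>z0+.035)&(P[:,2]<z0+.048)
        print(n,nm,k.sum(),P[k].mean(0).round(4),P[k,2].max(),cov.sum(),P[cov].mean(0).round(4))
    # pad colour: gray
    im=D['im'].astype(int);I=im[v,u]
    m=(np.hypot(P[:,0]-.505,P[:,1]-.263)<.07)&(abs(P[:,2]-.008)<.02)&(I.max(1)-I.min(1)<25)&(I.max(1)>70)
    print("pad",m.sum(),P[m].mean(0),np.c_[u,v][m].mean(0), on_z(n,np.c_[u,v][m].mean(0),.008))
S=np.load("top0.npz")['im'];print(S[222:226,206:212].tolist()[0])
cv2.imwrite("pics/c3.png",cv2.resize(np.load("scene0.npz")['im'][190:240,280:350,::-1],None,fx=8,fy=8))
```

```text
scene candle 57 [0.4589 0.0076 0.0651] 0.07503739348084149 157 [0.4607 0.0093 0.0404]
scene packed 124 [0.4543 0.2739 0.0699] 0.08209053525553289 237 [0.4666 0.2712 0.049 ]
pad 46 [0.51826013 0.22521016 0.00727925] [333.34782609 268.45652174] [[0.51874598 0.22584762 0.008     ]]
top candle 60 [0.4539 0.002  0.0643] 0.08430957033156239 161 [4.54e-01 1.00e-04 4.24e-02]
top packed 46 [0.4641 0.2624 0.0707] 0.08352654075629418 163 [0.4668 0.2635 0.0504]
pad 243 [0.53612644 0.23573913 0.00986452] [210.37037037 221.76131687] [[0.53635312 0.2360073  0.008     ]]
[[116, 110, 97], [121, 114, 100], [121, 114, 101], [121, 113, 100], [120, 113, 101], [121, 113, 101]]
```

View pics/c3.png

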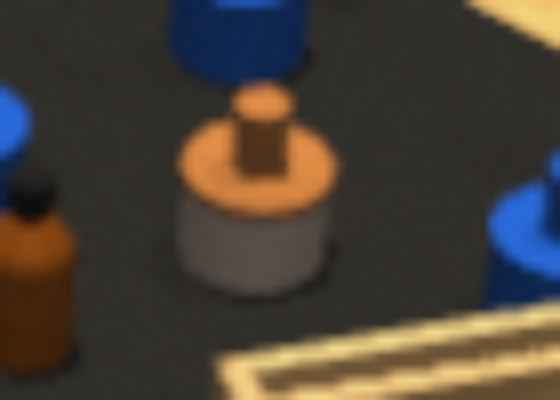

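```bash
cat >> h.py <<'E'
def go(pos,Rt,st=None):
    st=st or arm.observe();A=R.from_rotvec(st['ee_rot'])
    s=A.inv().apply(np.asarray(pos)-st['position'])*1000
    t=np.degrees((A.inv()*R.from_matrix(Rt)).as_rotvec())
    print('shift',s.round(1),'turn',t.round(2)); return s,t
def down(yaw):  # jaw axis (tool z) horizontal at world yaw, tool x down
    z=np.array([np.cos(yaw),np.sin(yaw),0]);x=np.array([0,0,-1.]);return np.stack([x,np.cross(z,x),z],1)
E
python3 - <<'E'
from h import *
go((.455,.003,.2),down(np.radians(-15-90)))
E
```

```text
shift [  26.7  442.4 -518.5] turn [28.91  0.    0.  ]
```

Call:
send_rows([
  [[5,110,-130,7,0,0,60],[10,220,-260,14,0,0,60],[15,330,-390,21,0,0,60],[20,440,-518,29,0,0,60],[20,442,-518,29,0,0,60],[20,442,-518,29,0,0,60],[20,442,-518,29,0,0,60],[20,442,-518,29,0,0,60]],
])

```text
clock: 2.05
position: [0.3286, -0.2487, 0.2154]
ee_rot: [1.401, 1.072, -1.4]
force: [1.0, 0.3, 0.2]
width: 0.603
```

Run:
```python
from h import *
st=arm.observe();print(st['joints'].round(2),st['dq'].round(2))
go((.455,.003,.2),down(np.radians(-15-90)))
```

```text
[ 0.62  0.11 -0.11  2.06  0.01  0.97 -1.33] [-0.75 -0.15 -0.49  0.21  0.05 -0.07 -1.25]
shift [  15.3   56.5 -275.9] turn [-0.1   0.03 -0.06]
```

Call:
send_rows([
  [[10,55,-270,0,0,0,60],[10,55,-270,0,0,0,60],[10,55,-270,0,0,0,60],[10,55,-270,0,0,0,60],[10,55,-270,0,0,0,60],[10,55,-270,0,0,0,60],[10,55,-270,0,0,0,60],[10,55,-270,0,0,0,60]],
])

```text
clock: 2.85
position: [0.4513, -0.004, 0.2049]
ee_rot: [1.399, 1.074, -1.4]
force: [-0.2, -0.7, 0.7]
width: 0.599
```

Run:
```python
from h import *
st=arm.observe();print(st['position'],st['dq'].round(2),st['clock'])
go((.455,.003,.2),down(np.radians(-15-90)))
im,d=optics.get_image("wrist");cv2.imwrite("pics/w1.png",im[:,:,::-1]);np.savez("w1.npz",im=im,d=d,p=st['position'],r=st['ee_rot'])
print(d[150:260:20,200:400:25])
for t in("candle",):
  for q in finder.place_of("wrist",t)[:5]:print(q, on_z("wrist",q['xy'],0,st))
for n in("knob",):print(proj("wrist",[(.455,.003,.072),(.455,.003,.042),(.455,.003,0)],st))
```

```text
[ 0.45127911 -0.00400979  0.20491429] [ 0.03 -0.01  0.02  0.01  0.    0.    0.  ] 2.85
shift [ 4.9  1.8 -7.7] turn [-0.02  0.02  0.02]
[[0.35952276 0.36061046 0.3586823  0.35980392 0.3595832  0.36057213
  0.35901955 0.35838345]
 [0.36701894 0.3665814  0.3652608  0.32417068 0.32592413 0.36680186
  0.36701572 0.36449227]
 [0.3720697  0.37360218 0.32928538 0.29918462 0.33050212 0.37239248
  0.3729218  0.37233615]
 [0.3797724  0.38058025 0.37910858 0.3376141  0.3793673  0.38028765
  0.3797662  0.34431174]
 [0.38706383 0.38657376 0.3862162  0.38657305 0.3861603  0.38727647
  0.38786158 0.3872011 ]
 [0.15943414 0.16429861 0.39209    0.39477617 0.39296347 0.39363503
  0.16004881 0.39484462]]
{'xy': [275.7, 175.8], 'confidence': 0.92} [[0.45796875 0.00187344 0.        ]]
{'xy': [224.4, 260.5], 'confidence': 0.87} [[0.37151918 0.09255089 0.        ]]
{'xy': [322.5, 80.3], 'confidence': 0.87} [[ 0.54902035 -0.07612535  0.        ]]
{'xy': [389.4, 204.2], 'confidence': 0.73} [[ 0.39000747 -0.12132514  0.        ]]
{'xy': [142.8, 34.1], 'confidence': 0.55} [[0.66559526 0.10627834 0.        ]]
[[273.8398865  194.61784409]
 [274.58580595 187.07813343]
 [275.43691844 178.51862574]]
```

View pics/w1.png

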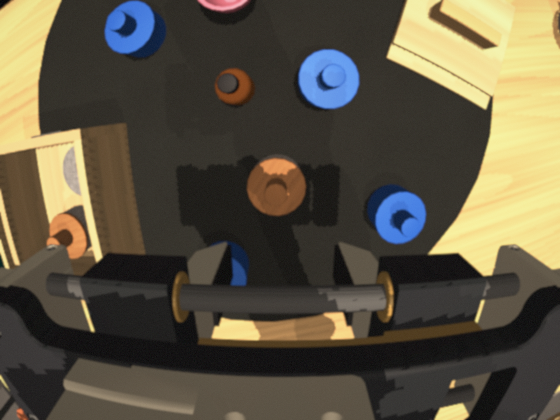

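Run:
```python
from h import *
D=np.load("w1.npz");st=dict(position=D['p'],ee_rot=D['r'])
P,u,v=cloud("wrist",D['d'],st)
m=(np.hypot(P[:,0]-.457,P[:,1]-.002)<.045)
k=m&(P[:,2]>.055)&(P[:,2]<.1);c=m&(P[:,2]>.03)&(P[:,2]<.055);t=m&(P[:,2]>.067)&(P[:,2]<.09)
for q in(k,c,t): print(q.sum(),P[q].mean(0),P[q].min(0),P[q].max(0),cv2.minEnclosingCircle((P[q,:2]*1e3).astype(np.float32)),np.c_[u,v][q].mean(0))
print(np.median(P[(np.hypot(P[:,0]-.45,P[:,1]-.05)<.015),2]))
```

```text
478 [0.45609922 0.00114714 0.07024841] [ 0.44426491 -0.00905603  0.05534335] [0.46566102 0.01220957 0.07347427] ((454.8044128417969, 1.62810218334198), 10.95901870727539) [275.4958159 192.5376569]
2138 [0.45664526 0.00094282 0.04175407] [ 0.42505712 -0.02810243  0.03024518] [0.48385407 0.03130114 0.0548853 ] ((454.7449645996094, 1.5323219299316406), 30.04442024230957) [276.13751169 184.83348924]
423 [0.45526579 0.00148063 0.07142034] [ 0.44426491 -0.00901625  0.06710215] [0.46566102 0.01220957 0.07347427] ((454.8099670410156, 1.7041107416152954), 10.911657333374023) [275.36406619 193.75413712]
0.00019909852113056403
```

Run:
```python
from h import *
go((.4549,.0016,.046),down(np.radians(-15-90)))
```

```text
shift [159.    2.   -7.9] turn [-0.18  0.04  0.01]
```

Call:
send_rows([
  [[40,2,-8,0,0,0,60],[80,2,-8,0,0,0,60],[120,2,-8,0,0,0,60],[145,2,-8,0,0,0,60],[156,2,-8,0,0,0,60],[158,2,-8,0,0,0,60],[158,2,-8,0,0,0,60],[158,2,-8,0,0,0,60]],
], grip_force=20)

```text
clock: 3.75
position: [0.4564, 0.0029, 0.0483]
ee_rot: [1.402, 1.071, -1.399]
force: [-0.4, 0.2, 0.0]
width: 0.599
```

Run:
```python
from h import *
go((.4549,.0016,.046),down(np.radians(-15-90)))
```

```text
shift [ 2.3 -1.1  1.6] turn [-0.13 -0.03 -0.13]
```

Good; close and then lift in the same call.

Call:
send_rows([
  [[2,-1,1.5,0,0,0,60],[2,-1,1.5,0,0,0,30],[2,-1,1.5,0,0,0,5],[2,-1,1.5,0,0,0,5],[2,-1,1.5,0,0,0,5],[2,-1,1.5,0,0,0,5],[2,-1,1.5,0,0,0,5],[-10,-1,1.5,0,0,0,5]],
], grip_force=20)

```text
clock: 4.55
position: [0.4528, 0.0018, 0.0563]
ee_rot: [1.399, 1.075, -1.403]
force: [0.1, -0.7, -1.7]
width: 0.232
```

Run:
```python
from h import *
st=arm.observe();print(st['width'],st['force'],st['position'])
go((.47,.06,.25),down(np.radians(-15-90)))
```

```text
0.23150803052251254 [ 0.0610592  -0.71945368 -1.74274724] [0.45281618 0.00180933 0.0563124 ]
shift [-193.8    0.9  -60.5] turn [-0.08  0.06  0.16]
```

Run:
```python
from h import *
go((.42,.25,.26),down(np.radians(-15-90)))
```

```text
shift [-203.6  -96.8 -230.9] turn [-0.08  0.06  0.16]
```

Call:
send_rows([
  [[-30,0,0,0,0,0,5],[-70,-2,-5,0,0,0,5],[-110,-5,-15,0,0,0,5],[-145,-20,-45,0,0,0,5],[-175,-40,-85,0,0,0,5],[-195,-58,-125,0,0,0,5],[-203,-72,-165,0,0,0,5],[-203,-85,-200,0,0,0,5]],
])

```text
clock: 5.35
position: [0.4236, 0.2198, 0.2626]
ee_rot: [1.403, 1.073, -1.397]
force: [0.5, 0.1, -2.7]
width: 0.231
```

Call:
send_rows([
  [[0,-8,-18,0,0,0,5],[0,-11,-25,0,0,0,5],[0,-12,-31,0,0,0,5],[0,-12,-31,0,0,0,5],[0,-12,-31,0,0,0,5],[0,-12,-31,0,0,0,5],[0,-12,-31,0,0,0,5],[0,-12,-31,0,0,0,5]],
])

```text
clock: 6.15
position: [0.4207, 0.2497, 0.26]
ee_rot: [1.401, 1.072, -1.401]
force: [-0.1, 0.1, -2.4]
width: 0.235
```

Run:
```python
from h import *
st=arm.observe();print(st['position'],st['dq'].round(2),st['width'],st['clock'])
im,d=optics.get_image("wrist");cv2.imwrite("pics/w2.png",im[:,:,::-1]);np.savez("w2.npz",im=im,d=d,p=st['position'],r=st['ee_rot'])
for t,h in(("pad",.008),("lip",.097),("ledge",.088),("plain_wall",.1),("case",0),("packed_candle",.008)):
  for q in finder.place_of("wrist",t)[:3]:print(t,q, on_z("wrist",q['xy'],h,st))
```

```text
[0.42067018 0.24973992 0.26004862] [-0.  0. -0. -0. -0. -0. -0.] 0.23518651270570148 6.15
pad {'xy': [271.4, 84.4], 'confidence': 0.56} [[0.5321472  0.23334966 0.008     ]]
lip {'xy': [255.9, 179.9], 'confidence': 0.6} [[0.43663701 0.27297017 0.097     ]]
ledge {'xy': [185.1, 109.0], 'confidence': 0.81} [[0.52721045 0.32426991 0.088     ]]
ledge {'xy': [250.4, 35.2], 'confidence': 0.72} [[0.58054837 0.23919512 0.088     ]]
plain_wall {'xy': [251.1, 33.4], 'confidence': 0.82} [[0.5790762  0.23770108 0.1       ]]
case {'xy': [260.0, 112.5], 'confidence': 0.66} [[0.50189936 0.25693876 0.        ]]
case {'xy': [262.2, 143.2], 'confidence': 0.61} [[0.46299345 0.26495263 0.        ]]
packed_candle {'xy': [259.7, 144.5], 'confidence': 0.75} [[0.46288794 0.26775895 0.008     ]]
```

View pics/w2.png

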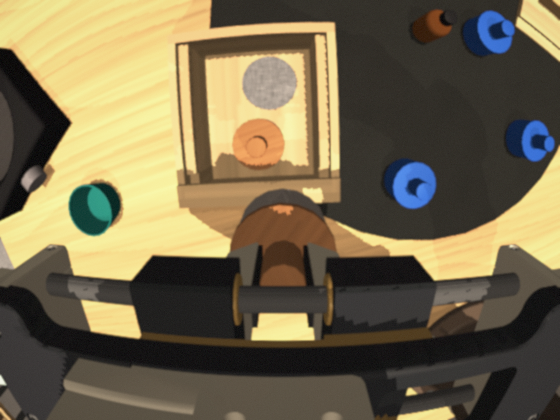

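```bash
cat > casefit.py <<'E'
from h import *
from scipy.optimize import least_squares
def height(x,y):
    h=np.zeros_like(x)
    ins=(abs(x)<.09)&(abs(y)<.083)
    h[ins]=.1
    h[ins&(x<-.066)]=.105
    h[(x>-.066)&(x<.08)&(abs(y)<.075)]=.088
    h[(x>-.066)&(x<.08)&(abs(y)<.065)]=.008
    return h
def fit(P,c0=(.505,.262),yaw0=np.radians(-15)):
    m=(np.hypot(P[:,0]-c0[0],P[:,1]-c0[1])<.16)&(P[:,2]>.083)&(P[:,2]<.115)
    Q=P[m]
    def toc(p,Q):
        d=Q[:,:2]-p[:2];c,s=np.cos(p[2]),np.sin(p[2]);return d[:,0]*c+d[:,1]*s,-d[:,0]*s+d[:,1]*c
    # regions: lip top (z>.1025) -> bounding; use scan scoring
    hi=Q[Q[:,2]>.0955]
    def cost(p):
        x,y=toc(p,hi)
        # signed distance outside the rim ring top
        dx=np.maximum(abs(x)-.09,0);dy=np.maximum(abs(y)-.083,0);out=np.hypot(dx,dy)
        ins=np.minimum.reduce([x+.066,.08-x,.075-abs(y)]);ins=np.maximum(ins,0)
        return np.minimum(out+ins,.01)
    r=least_squares(cost,[*c0,yaw0],x_scale=[.01,.01,.05],diff_step=1e-4,loss='soft_l1',f_scale=.001)
    return r.x,hi,toc,np.abs(cost(r.x)).mean()
E
python3 - <<'E'
from casefit import *
D=np.load("w2.npz");st=dict(position=D['p'],ee_rot=D['r'])
P,u,v=cloud("wrist",D['d'],st)
p,hi,toc,c=fit(P);print(p,np.degrees(p[2]),len(hi),c)
x,y=toc(p,hi);print("x",np.percentile(x,[0.5,2,98,99.5]),"y",np.percentile(y,[.5,2,98,99.5]))
print("minrect",cv2.minAreaRect((hi[:,:2]*1000).astype(np.float32)))
for nm,s in(("lip",x<-.067),("plain",x>.081),("+y",y>.076),("-y",y<-.076)):
    print(nm,s.sum(),np.median(hi[s,2]),x[s].min(),x[s].max(),y[s].min(),y[s].max())
# inner edges
s=(abs(y)<.05);print("lip inner",np.percentile(x[s&(x<0)],[95,98,100]),"plain inner",np.percentile(x[s&(x>0)],[0,2,5]))
s=(abs(x)<.05);print("y inner",np.percentile(y[s&(y<0)],[95,98,100]),np.percentile(y[s&(y>0)],[0,2,5]))
I=D['im'].astype(int)[v,u]
m=(abs(P[:,2]-.008)<.008)&(I.max(1)-I.min(1)<25)&(np.hypot(P[:,0]-.532,P[:,1]-.235)<.05)&(I.max(1)>60)
Q=P[m];print("pad",m.sum(),Q.mean(0),cv2.minEnclosingCircle((Q[:,:2]*1e3).astype(np.float32)))
xx,yy=toc(p,Q);print(xx.mean(),yy.mean())
x,y=toc(p,P);m=(np.hypot(x+.037,y)<.045)&(P[:,2]>.07)&(P[:,2]<.09)
m&=np.hypot(x+.037,y)<.03
print("packed knob",m.sum(),cv2.minEnclosingCircle((np.c_[x,y][m]*1e3).astype(np.float32)))
E
```

```text
[ 0.50111087  0.2577493  -0.22180785] -12.708653532907858 7497 1.9148949271092166e-05
x [-0.0894624  -0.08826434  0.08888987  0.08963818] y [-0.08269796 -0.08210777  0.08208658  0.08294111]
minrect ((501.252197265625, 257.8072814941406), (167.19338989257812, 180.6188507080078), 77.36373138427734)
lip 2851 0.10466250214759615 -0.09025104857114624 -0.06700882163690033 -0.08256766841549505 0.08311851880166655
plain 1396 0.09949762276927568 0.08100067842288916 0.0904157074909693 -0.08253759771269467 0.08307367946243371
+y 1119 0.09973709653292101 -0.0893785722488018 0.0900142539119208 0.07600957517784307 0.08366474164625531
-y 1248 0.09974557332707384 -0.09008007542560016 0.0889661702732923 -0.08350305272350413 -0.07600096753097477
lip inner [-0.06587214 -0.06571635 -0.06537867] plain inner [0.07902244 0.07958606 0.07979834]
y inner [-0.07490862 -0.074729   -0.07439614] [0.07419137 0.07452728 0.07478248]
pad 7 [0.53698546 0.24411496 0.00807392] ((546.6187133789062, 242.57923889160156), 27.84465789794922)
0.03799517420647219 -0.005408139127463504
packed knob 344 ((-34.84400939941406, 0.40571877360343933), 11.218713760375977)
```

Run:
```python
from h import *
D=np.load("w2.npz");st=dict(position=D['p'],ee_rot=D['r'])
im=D['im'].astype(int);sat=(im.max(2)-im.min(2))/np.maximum(im.max(2),1)
print(im[82,270],im[82,225],im[115,270])
m=np.zeros(sat.shape,bool);m[45:120,220:305]=True;m&=(sat<.33)&(im.max(2)>70)
m=cv2.morphologyEx(m.astype(np.uint8),cv2.MORPH_OPEN,np.ones((3,3)))>0
v,u=np.nonzero(m);P=on_z("wrist",np.c_[u,v],.008,st)[:,:2]
print(len(u),cv2.minEnclosingCircle((P*1e3).astype(np.float32)),P.mean(0))
c,s=np.cos(-.2218),np.sin(-.2218);q=cv2.minEnclosingCircle((P*1e3).astype(np.float32))[0];d=np.array(q)/1e3-[.5011,.2577];print(d[0]*c+d[1]*s,-d[0]*s+d[1]*c)
d=P.mean(0)-[.5011,.2577];print(d[0]*c+d[1]*s,-d[0]*s+d[1]*c)
pos=np.array([.5011,.2577])+.038*np.array([c,s]);print(pos)
go((*pos,.26),down(np.radians(-12.7-90)))
```

```text
[186 171 156] [247 218 147] [248 224 153]
2372 ((524.521728515625, 232.43988037109375), 45.082096099853516) [0.53340007 0.23512988]
0.028404837473386693 -0.019488874221893385
0.03647392067972401 -0.014911660113668219
[0.53816912 0.24934054]
shift [  0.  113.8 -29.7] turn [-2.39  0.    0.  ]
```

Run:
```python
from h import *
D=np.load("w2.npz");st=dict(position=D['p'],ee_rot=D['r'])
im=D['im'].astype(int);sat=(im.max(2)-im.min(2))/np.maximum(im.max(2),1)
m=np.zeros(sat.shape,bool);m[45:120,220:305]=True;m&=(sat<.25)&(im.max(2)>120)
m=cv2.morphologyEx(m.astype(np.uint8),cv2.MORPH_OPEN,np.ones((3,3)))
n,l,s,_=cv2.connectedComponentsWithStats(m);k=1+s[1:,4].argmax();print(s[k])
v,u=np.nonzero(l==k);P=on_z("wrist",np.c_[u,v],.008,st)[:,:2]
q=cv2.minEnclosingCircle((P*1e3).astype(np.float32));print(q,P.mean(0))
c,s=np.cos(-.2218),np.sin(-.2218)
for b in(np.array(q[0])/1e3,P.mean(0)):
    d=b-[.5011,.2577];print(d[0]*c+d[1]*s,-d[0]*s+d[1]*c)
# held candle: is grasp centred/tilted?
st2=arm.observe();print(st2['position'])
pos=P.mean(0);go((*pos,.26),down(np.radians(-12.7-90)));go((*pos,.056),down(np.radians(-12.7-90)))
```

```text
[ 243   57   53   52 2168]
((535.2697143554688, 235.77064514160156), 33.0926513671875) [0.53524691 0.23564859]
0.038156809265661874 -0.01387529784558848
0.03816141728077046 -0.013999382531043998
[0.42052846 0.25024737 0.26000893]
shift [  0.  114.6 -15.8] turn [-2.39  0.    0.  ]
shift [204.  114.6 -15.8] turn [-2.39  0.    0.  ]
```

Call:
send_rows([
  [[0,30,-4,-0.6,0,0,5],[0,70,-8,-1.2,0,0,5],[0,100,-12,-2,0,0,5],[5,114,-16,-2.4,0,0,5],[30,114.5,-16,-2.4,0,0,5],[60,114.5,-16,-2.4,0,0,5],[85,114.5,-16,-2.4,0,0,5],[90,114.5,-16,-2.4,0,0,5]],
])

```text
clock: 7.3
position: [0.5331, 0.235, 0.1669]
ee_rot: [1.366, 1.098, -1.375]
force: [0.1, 0.4, -2.6]
width: 0.232
```

Run:
```python
from h import *
st=arm.observe();print(st['position'],st['force'])
go((.53525,.2357,.056),down(np.radians(-12.7-90)))
```

```text
[0.53306573 0.23504697 0.16689481] [ 0.11371575  0.39630355 -2.56499065]
shift [110.9   2.5  -1.5] turn [0.04 0.2  0.26]
```

Call:
send_rows([
  [[20,1,0,0,0,0,5],[45,1,-0.5,0,0,0,5],[65,1,-0.5,0,0,0,5],[82,1,-0.5,0,0,0,5],[95,1,-0.5,0,0,0,5],[100,1,-0.5,0,0,0,5],[105,1,-0.5,0,0,0,5],[106,1,-0.5,0,0,0,5]],
])

```text
clock: 8.1
position: [0.5366, 0.2363, 0.0642]
ee_rot: [1.371, 1.096, -1.37]
force: [0.4, 0.1, -2.3]
width: 0.232
```

Run:
```python
from h import *
st=arm.observe();print(st['position'],st['force'])
go((.53525,.2357,.056),down(np.radians(-12.7-90)))
```

```text
[0.536556   0.23628744 0.06424479] [ 0.44010254  0.05326908 -2.32905338]
shift [ 8.2 -1.1  0.9] turn [ 0.01 -0.01 -0.02]
```

Call:
send_rows([
  [[3,-1,0.5,0,0,0,5],[5,-1,0.5,0,0,0,5],[6,-1,0.5,0,0,0,5],[6.5,-1,0.5,0,0,0,5],[7,-1,0.5,0,0,0,5],[7,-1,0.5,0,0,0,5],[7,-1,0.5,0,0,0,5],[7,-1,0.5,0,0,0,5]],
])

```text
clock: 8.9
position: [0.5353, 0.2359, 0.0571]
ee_rot: [1.371, 1.096, -1.37]
force: [0.1, 0.4, -3.0]
width: 0.236
```

Call:
send_rows([
  [[0.7,0,0,0,0,0,5],[1.4,0,0,0,0,0,5],[2,0,0,0,0,0,5],[2.5,0,0,0,0,0,5],[3,0,0,0,0,0,5],[3,0,0,0,0,0,5],[3,0,0,0,0,0,5],[3,0,0,0,0,0,5]],
])

```text
clock: 9.7
position: [0.5353, 0.2358, 0.0541]
ee_rot: [1.371, 1.096, -1.371]
force: [-0.3, 0.6, -2.1]
width: 0.239
```

Call:
send_rows([
  [[0.4,0,0,0,0,0,5],[0.8,0,0,0,0,0,5],[1,0,0,0,0,0,5],[1.2,0,0,0,0,0,5],[1.2,0,0,0,0,0,5],[1.2,0,0,0,0,0,5],[1.2,0,0,0,0,0,5],[1.2,0,0,0,0,0,5]],
])

```text
clock: 10.5
position: [0.5353, 0.2359, 0.0531]
ee_rot: [1.371, 1.096, -1.37]
force: [-2.6, -0.6, 6.0]
width: 0.234
```

Contact. Release, then rise.

Call:
send_rows([
  [[0,0,0,0,0,0,45],[0,0,0,0,0,0,45],[0,0,0,0,0,0,45],[0,0,0,0,0,0,45],[-15,0,0,0,0,0,45],[-45,0,0,0,0,0,45],[-90,0,0,0,0,0,45],[-140,0,0,0,0,0,45]],
])

```text
clock: 11.3
position: [0.5344, 0.2356, 0.1946]
ee_rot: [1.369, 1.097, -1.372]
force: [1.0, 0.9, 0.4]
width: 0.447
```

Run:
```python
from h import *
st=arm.observe();print(st['position'],st['width'])
# hover for lid view: lid centre approx (.583,-.254), yaw about -33 ; tool approach behind
go((.50,-.20,.26),down(np.radians(-33-90)))
```

```text
[0.53444235 0.23558877 0.19459003] 0.4467129296524868
shift [-65.2  61.8 432.6] turn [20.33  0.05  0.08]
```

Run:
```python
from h import *
st=arm.observe();print(st['position'],st['joints'].round(2))
im,d=optics.get_image("wrist");cv2.imwrite("pics/w3.png",im[:,:,::-1])
st=arm.observe()
go((.533,-.329,.26),down(np.radians(-34)))
go((.52,-.04,.26),down(np.radians(-68)))
```

```text
[0.53444235 0.23558877 0.19459003] [-0.18  0.44 -0.46  1.69  0.22  1.07 -2.5 ]
shift [-59.1 119.9 554.2] turn [-68.66  -0.08  -0.67]
shift [-57.7  43.9 275.1] turn [-34.66  -0.26  -0.59]
```

View pics/w3.png

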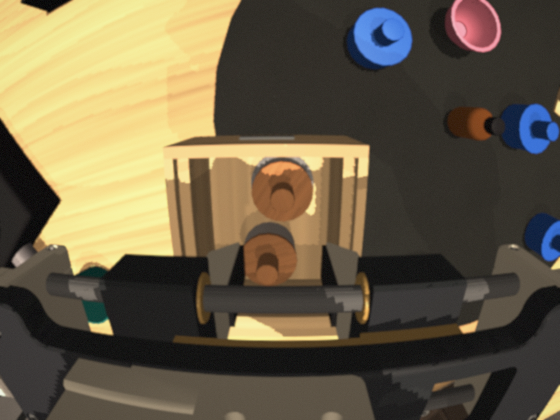

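Call:
send_rows([
  [[-40,10,20,-6,0,0,45],[-55,25,70,-14,0,0,45],[-58,35,120,-22,0,0,45],[-58,50,170,-30,0,0,45],[-58,60,220,-38,0,0,45],[-58,70,270,-46,0,0,45],[-58,80,320,-54,0,0,45],[-58,90,370,-62,0,0,45]],
])

```text
clock: 12.15
position: [0.5422, -0.122, 0.252]
ee_rot: [0.555, 1.497, -0.555]
force: [0.7, -0.1, -0.2]
width: 0.447
```

Run:
```python
from h import *
st=arm.observe();print(st['position'],st['joints'].round(2))
go((.533,-.329,.26),down(np.radians(-34)))
```

```text
[ 0.54221541 -0.1220184   0.25198463] [ 0.57  0.37 -0.61  1.67  0.23  1.17 -0.8 ]
shift [  -7.9 -163.   127.9] turn [-6.68  0.07 -0.03]
```

Call:
send_rows([
  [[-2,-35,27,-2,0,0,70],[-4,-70,55,-4,0,0,70],[-6,-105,82,-6,0,0,70],[-8,-140,110,-6.5,0,0,70],[-8,-155,122,-6.5,0,0,70],[-8,-161,126,-6.5,0,0,70],[-8,-161,126,-6.5,0,0,70],[-8,-161,126,-6.5,0,0,70]],
])

```text
clock: 12.95
position: [0.5325, -0.3221, 0.2592]
ee_rot: [0.471, 1.519, -0.469]
force: [0.3, 0.1, -0.1]
width: 0.702
```

Run:
```python
from h import *
st=arm.observe();print(st['position'],st['dq'].round(2),st['joints'].round(2))
im,d=optics.get_image("wrist");cv2.imwrite("pics/w4.png",im[:,:,::-1]);np.savez("w4.npz",im=im,d=d,p=st['position'],r=st['ee_rot'])
P,u,v=cloud("wrist",d,st)
m=np.hypot(P[:,0]-.583,P[:,1]+.254)<.115
h=m&(P[:,2]>.035)&(P[:,2]<.05);b=m&(P[:,2]>.0085)&(P[:,2]<.02);tg=m&(P[:,2]>.0035)&(P[:,2]<.009)
for n,q in(("handle",h),("board",b),("board+t",m&(P[:,2]>.004)&(P[:,2]<.02))):print(n,q.sum(),np.median(P[q,2]),cv2.minAreaRect((P[q,:2]*1e3).astype(np.float32)))
print(np.median(P[tg],0),tg.sum())
```

```text
[ 0.53248167 -0.32208503  0.25923534] [-0.01 -0.   -0.    0.    0.   -0.    0.  ] [ 0.83  0.47 -0.56  1.5   0.26  1.25 -0.36]
handle 1135 0.041465077744797574 ((583.5219116210938, -256.1068420410156), (81.5457534790039, 18.430654525756836), 55.46529769897461)
board 11217 0.011575033731621664 ((584.945556640625, -257.1657409667969), (144.33148193359375, 149.80718994140625), 56.15076446533203)
board+t 12685 0.011443007126558158 ((582.9597778320312, -255.87359619140625), (144.3365936279297, 154.58009338378906), 56.10121536254883)
[ 0.52726529 -0.21802259  0.00566244] 1510
```

View pics/w4.png

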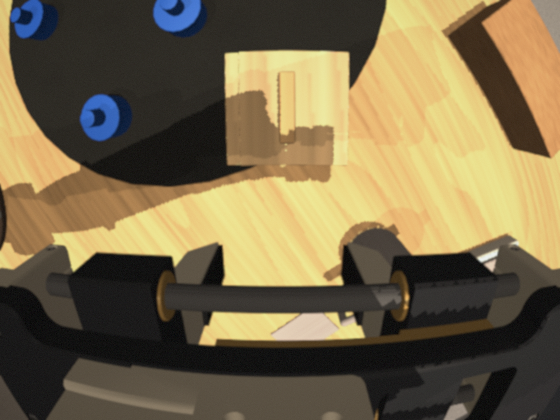

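Run:
```python
from h import *
go((.583,-.2559,.017),down(np.radians(-33.9)))
```

```text
shift [242.4  82.8   4.4] turn [-0.45  0.   -0.05]
```

Call:
send_rows([
  [[10,40,2,-0.4,0,0,60],[40,75,4,-0.4,0,0,60],[90,83,4.4,-0.4,0,0,60],[135,83,4.4,-0.4,0,0,60],[175,83,4.4,-0.4,0,0,60],[205,83,4.4,-0.4,0,0,60],[220,83,4.4,-0.4,0,0,60],[223,83,4.4,-0.4,0,0,60]],
])

```text
clock: 13.8
position: [0.582, -0.257, 0.0347]
ee_rot: [0.466, 1.523, -0.465]
force: [0.6, 0.4, -0.4]
width: 0.598
```

Run:
```python
from h import *
print(arm.observe()['position']);go((.583,-.2559,.017),down(np.radians(-33.9)))
```

```text
[ 0.58197777 -0.25700832  0.03466357]
shift [17.7  1.5  0.3] turn [-0.13 -0.14  0.01]
```

Call:
send_rows([
  [[8,1,0,0,0,0,60],[14,1,0,0,0,0,60],[17,1,0,0,0,0,60],[17,1,0,0,0,0,40],[17,1,0,0,0,0,5],[17,1,0,0,0,0,5],[17,1,0,0,0,0,5],[17,1,0,0,0,0,5]],
], grip_force=40)

```text
clock: 14.6
position: [0.5832, -0.2579, 0.019]
ee_rot: [0.467, 1.52, -0.467]
force: [0.5, -0.4, 0.5]
width: 0.214
```

Call:
send_rows([
  [[0,0,0,0,0,0,5],[-5,0,0,0,0,0,5],[-20,0,0,0,0,0,5],[-45,0,0,0,0,0,5],[-80,0,0,0,0,0,5],[-115,0,0,0,0,0,5],[-150,0,0,0,0,0,5],[-180,0,0,0,0,0,5]],
])

```text
clock: 15.4
position: [0.5833, -0.2576, 0.2021]
ee_rot: [0.466, 1.518, -0.466]
force: [0.8, -0.9, -2.7]
width: 0.195
```

Run:
```python
from h import *
st=arm.observe();print(st['position'],st['width'],st['force'],st['joints'].round(2))
im,d=optics.get_image("wrist");cv2.imwrite("pics/w5.png",im[:,:,::-1]);np.savez("w5.npz",im=im,d=d,p=st['position'],r=st['ee_rot'])
```

```text
[ 0.58327021 -0.257565    0.20205879] 0.19491157604413872 [ 0.83381834 -0.94880618 -2.67994119] [ 0.69  0.54 -0.56  1.54  0.3   1.15 -0.52]
```

View pics/w5.png

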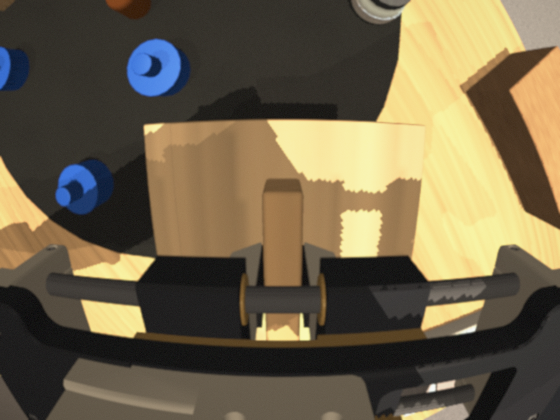

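```bash
cat > lidfit.py <<'E'
from h import *
def lid_in_tool(d,st):
    P,u,v=cloud("wrist",d,st);A=R.from_rotvec(st['ee_rot'])
    Q=A.inv().apply(P-st['position'])*1e3   # mm tool
    # board top near tool x ~ +5 (12mm top; TCP ~ 5..7 above top)
    m=(abs(Q[:,2])<85)&(Q[:,1]>5)&(Q[:,1]<85)&(abs(Q[:,0]-5)<15)
    Q=Q[m]; return Q
E
python3 - <<'E'
from lidfit import *
D=np.load("w5.npz");st=dict(position=D['p'],ee_rot=D['r'])
Q=lid_in_tool(D['d'],st)
print(len(Q),np.histogram(Q[:,0],bins=np.arange(-10,20,2)))
b=Q[(abs(Q[:,2])>20)&(Q[:,2]>-55)]
A=np.c_[b[:,1],b[:,2],np.ones(len(b))]
for _ in range(3):
    co,*_=np.linalg.lstsq(A,b[:,0],rcond=None);r=b[:,0]-A@co;k=abs(r)<2;A,b=A[k],b[k]
print("plane x= a*y+b*z+c",co,"slopes deg",np.degrees(np.arctan(co[:2])),len(b),r.std())
s=Q[(Q[:,0]>3)&(Q[:,0]<14)]
print("z range",np.percentile(s[:,2],[.2,1,99,99.8]),"y max",np.percentile(s[:,1],[99,99.8]))
for y0 in(10,30,50,65):
    q=s[(abs(s[:,1]-y0)<4)];print(y0,np.percentile(q[:,2],[.5,99.5]))
for z0 in(-60,-30,30,60):
    q=s[(abs(s[:,2]-z0)<4)];print(z0,np.percentile(q[:,1],[99.5]))
P,u,v=cloud("wrist",D['d'],st);Qa=R.from_rotvec(st['ee_rot']).inv().apply(P-st['position'])*1e3
h=Qa[(Qa[:,0]<-15)&(Qa[:,0]>-35)&(Qa[:,1]>10)&(Qa[:,1]<60)&(abs(Qa[:,2])<15)]
print("handle",len(h),np.median(h[:,0]),np.percentile(h[:,2],[1,50,99]),np.percentile(h[:,1],99.5))
E
```

```text
31571 (array([  132,    94,    78,    59,    61,    36,    34,   344, 22936,
        4804,    64,  2552,   377,     0]), array([-10,  -8,  -6,  -4,  -2,   0,   2,   4,   6,   8,  10,  12,  14,
        16,  18]))
plane x= a*y+b*z+c [9.07558285e-04 1.13934764e-03 7.34915070e+00] slopes deg [0.05199925 0.06527978] 20298 0.6220854409664097
z range [-76.52364625 -74.93360821  74.86722492  76.17174157] y max [73.49318579 73.95324561]
10 [-76.41558411  75.79845273]
30 [-75.66327213  75.55969498]
50 [-75.61866822  75.48553103]
65 [-75.67151193  75.50125997]
-60 [73.44217859]
-30 [73.90941559]
30 [73.84155713]
60 [73.61895456]
handle 3323 -22.500138942505817 [-14.21375176  -0.29571518  14.21088077] 44.07679856456324
```

```bash
cat > plan.py <<'E'
from h import *
CR=R.from_euler('z',-12.71,degrees=True).as_matrix();CP=np.array([.5011,.2577,0])
LT=np.array([19.35,1.7,0])/1e3
def tool_for(xt,zt,th,yo=0,back=0,up=0):
    t=np.radians(th);lx=np.array([np.cos(t),0,np.sin(t)]);lz=np.array([-np.sin(t),0,np.cos(t)]);ly=np.array([0,1.,0])
    o=np.array([xt,yo,zt])/1e3+lx*(77+back)/1e3+lz*up/1e3
    Rt=CR@np.stack([-lz,ly,lx],1)
    return CP+CR@o-Rt@LT,Rt
def lid_state(st=None):
    st=st or arm.observe();A=R.from_rotvec(st['ee_rot']).as_matrix()
    M=CR.T@A;o=CR.T@(st['position']+A@LT-CP)*1e3
    lx=M[:,2];ly=M[:,1]
    tip=o-77*lx
    print('tip',tip.round(2),'theta',np.degrees(np.arcsin(lx[2])).round(2),'yaw',np.degrees(np.arctan2(lx[1],lx[0])).round(2),'roll',np.degrees(np.arcsin(ly[2])).round(2),'F',st['force'].round(1),'w',st['width'].round(3),'t',st['clock'])
E
python3 - <<'E'
from plan import *
lid_state()
p,Rt=tool_for(-78,85.3,15,back=45,up=60);print(p);go(p,Rt)
p2,Rt=tool_for(-78,85.3,0,back=45,up=120);print(p2);go(p2,Rt)
E
```

```text
Traceback (most recent call last):
  File "plan.py", line 14, in lid_state
    print('tip',tip.round(2),'theta',np.degrees(np.arcsin(lx[2])).round(2),'yaw',np.degrees(np.arctan2(lx[1],lx[0])).round(2),'roll',np.degrees(np.arcsin(ly[2])).round(2),'F',st['force'].round(1),'w',st['width'].round(3),'t',st['clock'])
                                                                                                                                                                                                        ^^^^^^^^^^^^^^^^^
AttributeError: 'float' object has no attribute 'round'
```

```bash
sed -i "s/st\['width'\].round(3)/round(float(st['width']),3)/" plan.py
python3 - <<'E'
from plan import *
lid_state()
p,Rt=tool_for(-78,85.3,15,back=45,up=60);print(p);go(p,Rt)
p2,Rt=tool_for(-78,85.3,0,back=45,up=120);print(p2);go(p2,Rt)
E
```

```text
tip [ 124.97 -454.7   187.26] theta 0.47 yaw -21.4 roll 0.13 F [ 1.4 -1.3  2.3] w 0.192 t 15.45
[0.51955857 0.25179409 0.19352214]
shift [  11.8  384.9 -340.6] turn [-21.28 -14.34   2.76]
[0.5436478  0.24636093 0.22465   ]
shift [ -19.1  394.  -317.4] turn [-21.4    0.48  -0.04]
```

Call:
send_rows([
  [[-10,25,-20,-2,0,0,5],[-19,65,-50,-4,0,0,5],[-19,110,-90,-7,0,0,5],[-19,155,-126,-9,0,0,5],[-19,200,-162,-12,0,0,5],[-19,245,-198,-15,0,0,5],[-19,290,-235,-18,0,0,5],[-19,330,-268,-21,0,0,5]],
])

```text
clock: 16.25
position: [0.5495, 0.1241, 0.2186]
ee_rot: [0.178, 1.563, -0.178]
force: [1.3, -0.2, -2.8]
width: 0.194
```

Run:
```python
from plan import *
lid_state()
p,Rt=tool_for(-78,85.3,15,back=45,up=60);go(p,Rt)
```

```text
tip [  -0.4  -117.68  199.22] theta 0.04 yaw -0.27 roll -0.01 F [ 1.3 -0.2 -2.8] w 0.194 t 16.25
shift [ 25.  117.8 -57.8] turn [ -0.27 -14.96   0.04]
```

Call:
send_rows([
  [[3,25,-10,0,-2,0,5],[6,50,-20,0,-4,0,5],[10,75,-30,0,-7,0,5],[14,92,-40,0,-10,0,5],[18,98,-46,0,-13,0,5],[22,100,-50,0,-15,0,5],[22,100,-50,0,-15,0,5],[22,100,-50,0,-15,0,5]],
])

```text
clock: 17.05
position: [0.5243, 0.2306, 0.1964]
ee_rot: [0.149, 1.303, -0.195]
force: [-0.7, 0.0, -3.1]
width: 0.19
```

Run:
```python
from plan import *
lid_state();print(arm.observe()['joints'].round(2))
p,Rt=tool_for(-78,85.3,15,back=45,up=30);go(p,Rt)
st=arm.observe();im,d=optics.get_image("wrist");cv2.imwrite("pics/w6.png",im[:,:,::-1]);np.savez("w6.npz",im=im,d=d,p=st['position'],r=st['ee_rot'])
im,d=optics.get_image("scene");cv2.imwrite("pics/s6.png",im[:,:,::-1])
```

```text
tip [-40.82 -19.19 157.77] theta 14.98 yaw -0.38 roll -0.03 F [-0.7  0.  -3.1] w 0.19 t 17.05
[-0.1   0.36 -0.68  1.89  0.57  0.9  -1.31]
shift [30.3 19.6 -9.8] turn [-0.37 -0.02  0.13]
```

View pics/w6.png

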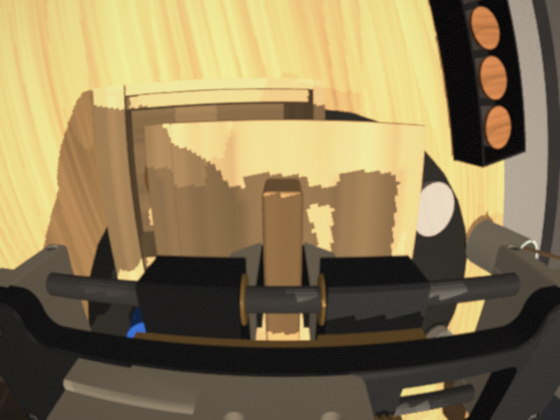

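View pics/s6.png

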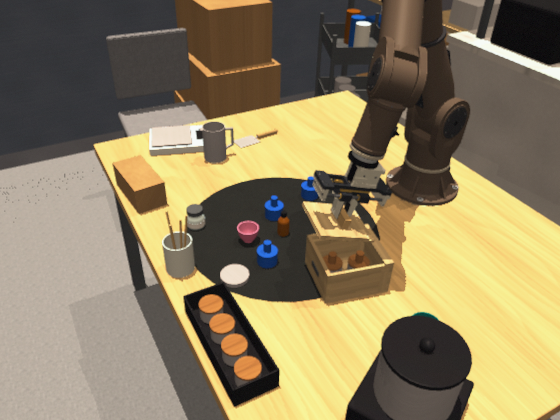

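Call:
send_rows([
  [[5,8,-3,-0.4,0,0,5],[12,14,-6,-0.4,0,0,5],[20,19,-9,-0.4,0,0,5],[26,19.6,-10,-0.4,0,0,5],[29,19.6,-10,-0.4,0,0,5],[30,19.6,-10,-0.4,0,0,5],[30,19.6,-10,-0.4,0,0,5],[30,19.6,-10,-0.4,0,0,5]],
])

```text
clock: 17.95
position: [0.5272, 0.2501, 0.1645]
ee_rot: [0.144, 1.303, -0.191]
force: [-0.6, 0.3, -2.4]
width: 0.197
```

Run:
```python
from plan import *
from lidfit import lid_in_tool
lid_state()
st=arm.observe();im,d=optics.get_image("wrist");cv2.imwrite("pics/w7.png",im[:,:,::-1]);np.savez("w7.npz",im=im,d=d,p=st['position'],r=st['ee_rot'])
Q=lid_in_tool(d,st);b=Q[(abs(Q[:,2])>20)&(Q[:,2]>-55)&(abs(Q[:,0]-7)<4)]
A=np.c_[b[:,1],b[:,2],np.ones(len(b))]
for _ in range(3):
    co,*_=np.linalg.lstsq(A,b[:,0],rcond=None);r=b[:,0]-A@co;k=abs(r)<2;A,b=A[k],b[k]
print("plane",co,np.degrees(np.arctan(co[:2])))
s=Q[(Q[:,0]>3)&(Q[:,0]<14)];print(np.percentile(s[:,1],[99,99.5]))
# case +y side points
P,u,v=cloud("wrist",d,st);C=(P-CP)@CR*1e3
m=(abs(C[:,0]+0)<60)&(abs(C[:,2]-99)<4)&(C[:,1]>60)&(C[:,1]<100);print("cheek",m.sum(),np.median(C[m,2]),np.percentile(C[m,1],[.5,2,50,98,99.5]))
for k in(-50,50):
    q=C[m&(abs(C[:,0]-k)<12)];print(k,len(q),np.percentile(q[:,1],[2,98]))
m=(abs(C[:,2]-105)<3)&(C[:,0]<-60)&(C[:,1]>-80)&(C[:,1]<100)&(C[:,0]>-100);print("lip",m.sum(),np.percentile(C[m,0],[.5,2,98,99.5]),np.percentile(C[m,1],[98,99.5]),np.median(C[m,2]))
p,Rt=tool_for(-78,85.3,15,back=0,up=0);go(p,Rt)
```

```text
tip [-4.2210e+01  3.0000e-02  1.2589e+02] theta 15.02 yaw -0.03 roll -0.09 F [-0.6  0.3 -2.4] w 0.197 t 17.95
plane [1.04047989e-03 1.42085352e-03 7.30666486e+00] [0.05961508 0.08140886]
[73.48783387 73.70644859]
cheek 2140 99.56445629438531 [74.97075097 75.06486268 79.06873611 82.84217499 83.05609631]
-50 385 [75.22324407 82.78981517]
50 354 [74.97628219 82.68340775]
lip 6267 [-90.14632975 -89.59443065 -66.05459553 -65.76897773] [80.75358501 82.51998028] 104.66348701608129
shift [ 30.   -0.1 -45.1] turn [-0.02  0.02  0.1 ]
```

View pics/w7.png

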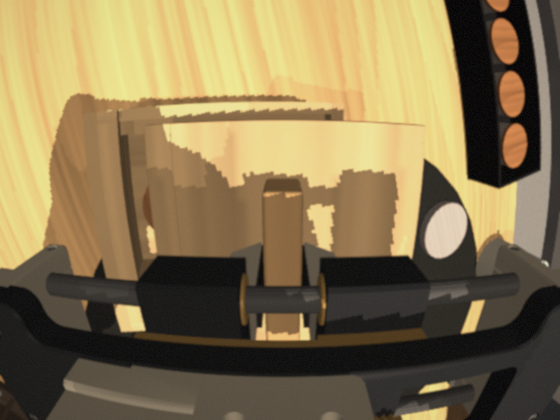

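Call:
send_rows([
  [[8,0,0,0,0,0,5],[16,0,0,0,0,0,5],[24,0,0,0,0,0,5],[29,0,-2,0,0,0,5],[30,0,-8,0,0,0,5],[30,0,-14,0,0,0,5],[30,0,-18,0,0,0,5],[30,0,-20,0,0,0,5]],
])

```text
clock: 18.8
position: [0.5151, 0.2531, 0.1303]
ee_rot: [0.144, 1.303, -0.19]
force: [0.4, -0.3, -1.8]
width: 0.193
```

Run:
```python
from plan import *
lid_state()
p,Rt=tool_for(-78,85.3,15,back=0,up=0);go(p,Rt)
```

```text
tip [-54.69   0.25  91.67] theta 15.01 yaw 0.05 roll -0.09 F [ 0.4 -0.3 -1.8] w 0.193 t 18.8
shift [  0.1  -0.3 -24.2] turn [0.04 0.01 0.08]
```

Exactly on the line. Slide in.

Call:
send_rows([
  [[0,-0.3,-4,0,0,0,5],[0,-0.3,-8,0,0,0,5],[0,-0.3,-12,0,0,0,5],[0,-0.3,-16,0,0,0,5],[0,-0.3,-19,0,0,0,5],[0,-0.3,-21,0,0,0,5],[0,-0.3,-22.5,0,0,0,5],[0,-0.3,-23,0,0,0,5]],
])

```text
clock: 19.6
position: [0.4939, 0.2573, 0.1241]
ee_rot: [0.144, 1.304, -0.191]
force: [0.3, -0.1, -2.3]
width: 0.195
```

Run:
```python
from plan import *
lid_state()
for xt,zt,th in((-78,85.3,15),(-78,86.2,11),(-77.8,87,7.5),(-77.5,87.8,4),(-77.3,88.4,1.5),(-77,88.5,0)):
    p,Rt=tool_for(xt,zt,th);go(p,Rt)
```

```text
tip [-76.29  -0.29  85.49] theta 15.0 yaw 0.0 roll -0.11 F [ 0.3 -0.1 -2.3] w 0.195 t 19.6
shift [-0.3  0.3 -1.7] turn [ 0.   -0.    0.11]
shift [ 4.3  0.3 -0.3] turn [-0.    4.    0.11]
shift [8.4 0.3 0.8] turn [-0.01  7.5   0.11]
shift [12.5  0.3  1.7] turn [-1.0e-02  1.1e+01  1.1e-01]
shift [15.4  0.3  2.2] turn [-1.00e-02  1.35e+01  1.10e-01]
shift [17.5  0.3  2.5] turn [-1.0e-02  1.5e+01  1.1e-01]
```

Call:
send_rows([
  [[1,0.2,-0.8,0,1,0.1,5],[2.2,0.2,-0.7,0,2.2,0.1,5],[3.5,0.3,-0.5,0,3.3,0.1,5],[5,0.3,0,0,4.5,0.1,5],[6.3,0.3,0.3,0,5.7,0.1,5],[7.4,0.3,0.6,0,6.7,0.1,5],[8.4,0.3,0.8,0,7.5,0.1,5],[8.4,0.3,0.8,0,7.5,0.1,5]],
])

```text
clock: 20.4
position: [0.4974, 0.2565, 0.116]
ee_rot: [0.161, 1.434, -0.183]
force: [-0.4, -0.3, -0.8]
width: 0.192
```

Run:
```python
from plan import *
lid_state()
for xt,zt,th in((-77.8,87,7.5),(-77.5,87.8,4),(-77.3,88.4,1.5),(-77,88.3,0)):
    p,Rt=tool_for(xt,zt,th);go(p,Rt)
```

```text
tip [-77.2   -0.15  86.81] theta 7.45 yaw -0.08 roll -0.01 F [-0.4 -0.3 -0.8] w 0.192 t 20.4
shift [-0.3  0.2 -0.6] turn [-0.08 -0.05  0.02]
shift [3.6 0.2 0.9] turn [-0.08  3.45  0.02]
shift [6.5 0.2 1.7] turn [-0.08  5.95  0.02]
shift [8.7 0.2 2.2] turn [-0.08  7.45  0.01]
```

Call:
send_rows([
  [[1.2,0.2,0,0,1.2,0,5],[2.4,0.2,0.4,0,2.3,0,5],[3.6,0.2,0.9,0,3.45,0,5],[4.8,0.2,1.2,0,4.5,0,5],[5.8,0.2,1.5,0,5.3,0,5],[6.5,0.2,1.7,0,6,0,5],[7.3,0.2,1.9,0,6.6,0,5],[7.3,0.2,1.9,0,6.6,0,5]],
])

```text
clock: 21.2
position: [0.5, 0.2563, 0.109]
ee_rot: [0.173, 1.549, -0.176]
force: [0.9, 0.1, -1.3]
width: 0.191
```

Run:
```python
from plan import *
lid_state()
for xt,zt,th in((-77,88.3,0),(-77,88,0)):
    p,Rt=tool_for(xt,zt,th);go(p,Rt)
```

```text
tip [-77.41   0.11  88.53] theta 0.86 yaw -0.05 roll -0.01 F [ 0.9  0.1 -1.3] w 0.191 t 21.2
shift [ 1.4 -0.1  0.7] turn [-0.05  0.86  0.01]
shift [ 1.7 -0.1  0.7] turn [-0.05  0.86  0.01]
```

Call:
send_rows([
  [[0.4,0,0.2,0,0.3,0,5],[0.8,0,0.4,0,0.6,0,5],[1.2,0,0.5,0,0.9,0,5],[1.6,0,0.5,0,0.9,0,5],[1.8,0,0.5,0,0.9,0,5],[1.8,0,0.5,0,0.9,0,5],[1.8,0,0.5,0,0.9,0,5],[1.8,0,0.5,0,0.9,0,5]],
])

```text
clock: 22.0
position: [0.5002, 0.2564, 0.1075]
ee_rot: [0.174, 1.564, -0.174]
force: [0.6, 0.3, -3.2]
width: 0.194
```

Run:
```python
from plan import *
lid_state()
```

```text
tip [-77.54   0.26  88.15] theta 0.0 yaw -0.01 roll -0.01 F [ 0.6  0.3 -3.2] w 0.194 t 22.0
```

Call:
send_rows([
  [[0.4,0,0,0,0,0,5],[0.8,0,0,0,0,0,5],[0.8,0,0,0,0,0,5],[0.8,0,0,0,0,0,5],[0.8,0,0,0,0,0,45],[0.8,0,0,0,0,0,45],[0.8,0,0,0,0,0,45],[0.8,0,0,0,0,0,45]],
])

```text
clock: 22.8
position: [0.5004, 0.2564, 0.1066]
ee_rot: [0.174, 1.564, -0.174]
force: [0.9, -0.2, 0.5]
width: 0.441
```

Call:
send_rows([
  [[-5,0,0,0,0,0,45],[-15,0,0,0,0,0,45],[-35,0,0,0,0,0,45],[-70,0,0,0,0,0,45],[-110,-30,0,0,0,0,45],[-130,-60,0,0,0,0,45],[-140,-85,0,0,0,0,45],[-140,-90,0,0,0,0,45]],
])

```text
clock: 23.6
position: [0.4811, 0.1662, 0.2489]
ee_rot: [0.176, 1.56, -0.177]
force: [-0.1, -0.1, -0.3]
width: 0.45
```

Call:
send_rows([
  [[0,0,0,0,0,0,45],[0,0,0,0,0,0,45],[0,0,0,0,0,0,45],[0,0,0,0,0,0,45],[0,0,0,0,0,0,45],[0,0,0,0,0,0,45],[0,0,0,0,0,0,45],[0,0,0,0,0,0,45]],
])

```text
clock: 24.4
position: [0.4805, 0.1687, 0.2466]
ee_rot: [0.174, 1.564, -0.174]
force: [0.1, 0.9, -1.3]
width: 0.448
```

Run:
```python
from plan import *
st=arm.observe();print(st['position'],st['clock'],st['width'])
im,d=optics.get_image("wrist");cv2.imwrite("pics/w8.png",im[:,:,::-1]);np.savez("w8.npz",im=im,d=d,p=st['position'],r=st['ee_rot'])
P,u,v=cloud("wrist",d,st);C=(P-CP)@CR*1e3
m=(abs(C[:,0])<72)&(abs(C[:,1])<66)&(C[:,2]>90)&(C[:,2]<115)&(C[:,0]>-56);b=C[m]
A=np.c_[b[:,:2],np.ones(len(b))];co,*_=np.linalg.lstsq(A,b[:,2],rcond=None);print("lid top plane",co,len(b))
for a in(-50,0,60):
  for y in(-50,0,50):
    q=(np.hypot(C[:,0]-a,C[:,1]-y)<8);print(a,y,np.median(C[q,2]).round(2),end=' | ')
for n,q in(("lip",(C[:,0]<-70)&(C[:,0]>-86)&(abs(C[:,1])<60)),("plain",(C[:,0]>82)&(C[:,0]<88)&(abs(C[:,1])<60)),("+y",(C[:,1]>77)&(C[:,1]<82)&(abs(C[:,0])<60))):print(n,np.median(C[q,2]))
h=C[(C[:,2]>124)&(C[:,2]<136)&(abs(C[:,0])<30)&(abs(C[:,1])<60)];print("handle",cv2.minAreaRect(h[:,:2].astype(np.float32)),np.median(h[:,2]))
im,d=optics.get_image("scene");cv2.imwrite("pics/s8.png",im[:,:,::-1])
im,d=optics.get_image("top");cv2.imwrite("pics/t8.png",im[:,:,::-1])
```

```text
[0.48046598 0.16866648 0.24664067] 24.4 0.4479738663268048
lid top plane [-1.78145736e-03  1.03716466e-04  9.96202599e+01] 16642
-50 -50 326.21 | -50 0 99.7 | -50 50 99.79 | 0 -50 99.78 | 0 0 129.57 | 0 50 99.77 | 60 -50 99.65 | 60 0 99.58 | 60 50 99.45 | lip 314.3273470844049
plain 99.89510153881486
+y 99.65439242559547
handle ((-0.8994884490966797, 0.3452644348144531), (17.820894241333008, 83.25453186035156), 0.010597137734293938) 129.48852505258893
```

View pics/w8.png

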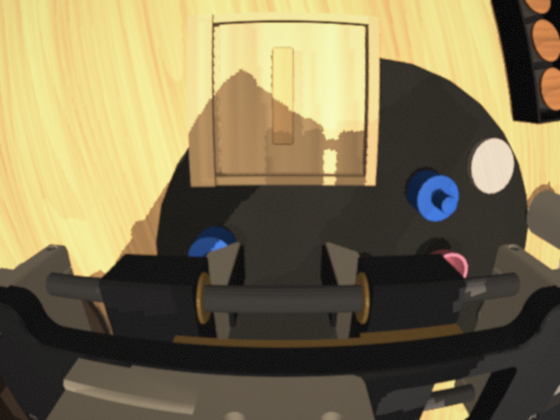

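View pics/s8.png

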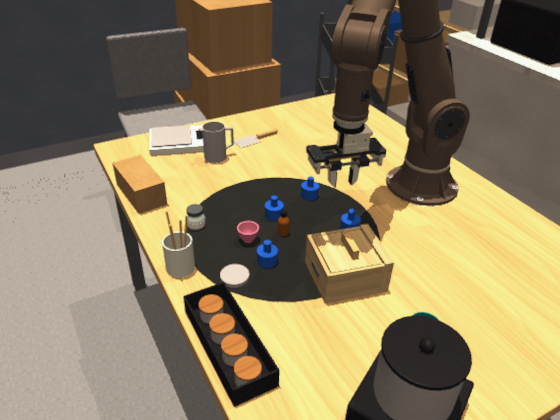

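```bash
python3 -c "
from cell import arm
print(arm.sign_off())"
```

```text
the job is handed in; nothing more can be done
None
```

The candle is packed and the case is closed, handed in at about 24.5 s of the 64 s allowed.

- **Candle:** I picked it up by its knob, lowered it onto the grey pad until the force reading rose to about 6 N, and let go. The wrist picture afterwards showed it standing upright on the pad, with the grey felt showing round it.
- **Lid:** I gripped it by the handle at a 15° slant, slid the tongue under the lip without any noticeable contact force, lowered it to level and let go.
- **Last checks:** By wrist-camera depth the lid's top lies level at 99.6 mm (tilt about 0.1°), flush with the side cheek and the plain wall at 99.7–99.9 mm. The handle is within 1 mm of the case's centre. The other things look unmoved in the scene picture, and the gripper is well clear.
- **Not checked:** One of the nine lid-height points and the lip height were outside the picture. I did not look inside the case again after closing it.

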